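# Carry a rolling grinding ball on its tray to the balance

### The arm

A 6-joint arm with a two-finger parallel gripper is mounted at the origin on the work surface. World frame = base frame: x ahead of the robot, y to its left, z up, the work surface at z = 0. Lengths are in m, angles in rad, forces in N, time in s.
With the tool pointing down it reaches from about 0.225 to 0.875 m from the base axis. Payload 3.4 kg.
Tool frame: the origin (TCP) lies at the very end of the fingers, on their centre line; the grasp point (between the pads) lies manip.grip_point_offset behind it (manip.grip_point_offset is the distance from the TCP to the grasp point, in m); z points along the fingers, y is the line along which they close (so a half turn about z gives the same grasp; the last joint's range is limited). The gripper opens to 85 mm and grips with 20 to 120 N. Pads are 22 mm wide; open, the fingers measure 114 mm over their backs; the gripper's body (76 mm by 85 mm) begins 54 mm behind the grasp point. The pads swing forward as they close: fully open they stand 13 mm farther back than shut.
Start: joints at [-1.444, 0.276, 1.505, -0, 1.361, -0.121], TCP at [0.141, -0.557, 0.231] pointing down, gripper open.
Joint ranges: [-2.89, 2.89], [-0.75, 2.08], [0.22, 2.7], [-1.18, 4.32], [0.11, 2.71], [-2.7, 2.7]. Speed limits (rad/s): [2.57, 2.57, 3.14, 3.14, 3.14, 3.14].

### API

Orientations are given as a unit quaternion [w, x, y, z].
In Python, from rig import manip gives the robot as it stands.
- The arm moves only by the shell command python3 -m pendant 'ROWS' [FORCE]. ROWS is JSON, a list of rows, each an object of numbers: "jaw": the opening, from -1 (shut) to 1 (fully open); "tx", "ty", "tz": the shift along the world's x, y, z in cm; "ax", "ay", "az": the turn, a rotation vector about the world's x, y, z in degrees. In form: [{"jaw": .., "tx": .., "ty": .., "tz": .., "ax": .., "ay": .., "az": ..}, ...]. A call has 1 to 10 rows; each row is the pose to reach, as a shift and turn from the pose commanded when the call began; what a row does not reach only later rows make up. A row lasts 1/8 s, in which the tool goes at most 62.5 mm and 10.7 degrees, less where a joint would pass 70% of its speed; a pose out of reach is approached as far as the arm can. A call with a gripper value outside its range is refused whole. The fingers move at their own pace and stop on an object; FORCE is the grip in N (left out, the last holds). Time passes only in rows, so rows that repeat a pose let the fingers close. It gives the time, the measured TCP pose, the force, the opening and the grip force at its end, in the units of the state.
- manip.get_state(): the state, without advancing time (a new reading comes with each control period).
- manip.get_image(name): name is "scene" or "side" or "wrist"; returns a dict with "pixels" (400x640x3 uint8, blue, green, red), "depth" (400x640 float32, m along the optical axis (not along the pixel's ray), 0 where there is no reading), "fx", "fy", "cx", "cy" (pixels), "D" ([k1, k2, p1, p2, k3] as OpenCV has them; the pictures are not rectified), "pose" (4x4, takes a point from camera to world coordinates). Camera axes: x right, y down, z forward; pixel columns grow to the right and rows downward; lengths in m; the calibration is good to about 2 mm. A picture is of the moment at which its call begins.
- manip.sign_off(): hands the job in; it is judged then, once.
The state is a dict: "clock": time; "qpos": joint angles; "qd": joint speeds; "effort": joint torques, N m; "position": TCP position; "ee_rot": TCP orientation; "contact_force": force on the tool from outside, world axes, zero at the start; "moment": the same for the moment, N m; "width": finger opening in m; "gripper_force": force on a finger pad.
Only numpy, scipy, OpenCV 4.12 (cv2) and the standard library are available. Lean on these libraries where they do the work, as an engineer would, in place of code of your own. Each camera call takes 0.05 s, during which the arm holds its last target. There are 200 camera calls.

### The job

Pick up the small metal tray by its handle and carry it to the laboratory balance with the loose porcelain ball on it, without spilling the ball or touching it. With the tray held just above the weighing pan, roll the ball to the middle of the tray by tilting and keep it there for three seconds; then set the tray down gently, centred on the pan, with the ball still near the middle of the tray, and let go. Leave the jar and the crucible that stand between tray and balance where they are.

Things in the scene. Friction and masses are not known exactly. Their poses are not given: they have to be found in the camera images.
- tray: dark metal tray, 0.35 kg nominal: flat floor 170 mm square, 5 mm thick; rim 5 mm wide, 11 mm high over the underside (6 mm over the floor). Origin: centre of the underside, z up. A black handle points along its -x, back towards the robot's side within 0.2 rad. It stands on the bench at the left or the right
- tray_middle (a point): middle of the upper face of the tray's floor, 5 mm above the tray's origin, axes as the tray
- tray_grip (a point): grip point on the handle, at the tray's x = -130 mm, 30 mm above its underside. The handle is a level bar 18 mm wide (along the tray's y), 20 mm high (20 to 40 mm above the underside), from x = -86 to -171 mm, joined to the tray by an upright neck at x = -83 to -93 mm; grip it across, along the tray's y. Axes as the tray
- ball: loose solid porcelain ball, radius 20 mm, 0.085 kg nominal. Origin: its centre; its axes turn as it rolls. At rest at first on the tray's half away from the handle, 35 to 68 mm off the middle. It rolls without sliding: a tilt a of the tray drives it downhill at 5/7 g sin(a), a sideways acceleration of the tray leaves it behind at 5/7 of that; rolling resistance is tiny (equal to 0.003 rad)
- balance: white top-loading laboratory balance, fixed, on the other side of the bench from the tray: housing 220 mm (x) by 200 mm (y), 50 mm high, its centre at x = -10 mm, with a square steel pan 150 by 150 mm on top. Origin: on the bench right below the pan's centre, z up; the display faces its -x, which points back to the robot's side within 0.2 rad
- pan (a point): centre of the weighing pan's upper face, 65 mm above the bench (15 mm above the housing's top)
- jar: screw-top glass jar, 54 mm in diameter, 65 mm high; bystander. Origin: centre of its underside
- crucible: small white porcelain crucible, 42 mm in diameter, 35 mm high; bystander. Origin: centre of its underside
There are look-alikes about, which are no part of the job. What is shaped like the ball but orange or yellow is not meant.

How it is judged:
By the outcome, as a careful person would: the job done as asked, in the order asked, and still so for the second after the job is handed in, with the robot touching nothing.
It also fails if it takes over 72 s, if anything falls off the work surface, if the arm or the gripper's body presses on something with over 40 N, if the wrist force passes 120 N, or if a joint passes its speed limit or range.

## Working session

There is one attempt and no reset: what is moved stays moved. The work goes in short steps, Python scripts to look and compute and a shell command to move; the robot and the scene stay as the last step left them, time stands still between calls to the robot, and variables do not carry over. Pictures are saved under pics/ and viewed, at most 10 in all, crops included, and the job is handed in when it is done.

```bash
ls; mkdir -p pics
cat > h.py <<'E'
import numpy as np, cv2
from rig import manip
def grab(n):
    return manip.get_image(n)
def ray(im,uv):
    K=np.array([[im['fx'],0,im['cx']],[0,im['fy'],im['cy']],[0,0,1]])
    p=cv2.undistortPoints(np.array(uv,float).reshape(-1,1,2),K,np.array(im['D'],float)).reshape(-1,2)
    d=np.c_[p,np.ones(len(p))]@im['pose'][:3,:3].T
    return im['pose'][:3,3],d
def plane(im,uv,z):
    o,d=ray(im,uv); return o+d*((z-o[2])/d[:,2])[:,None]
def cloud(im):
    h,w=im['depth'].shape; v,u=np.mgrid[:h,:w]
    o,d=ray(im,np.c_[u.ravel(),v.ravel()])
    return (o+d*im['depth'].reshape(-1,1)).reshape(h,w,3)
E
python3 - <<'E'
from h import *
for n in ('scene','side'):
    im=grab(n); cv2.imwrite(f'pics/{n}0.png',im['pixels']); print(n,im['pose'].round(3).tolist(),im['fx'],im['D'])
s=manip.get_state();print(s,manip.grip_point_offset)
E
```

```text
pics
scene [[0.594, 0.561, -0.577, 1.075], [0.804, -0.398, 0.441, -0.438], [0.018, -0.726, -0.688, 0.677], [0.0, 0.0, 0.0, 1.0]] 426.776154385058 [-0.01517833  0.          0.          0.          0.        ]
side [[-0.943, -0.245, 0.225, 0.348], [-0.333, 0.702, -0.629, 0.587], [-0.003, -0.668, -0.744, 0.816], [0.0, 0.0, 0.0, 1.0]] 385.7252773824501 [-0.05810985  0.          0.          0.          0.        ]
{'clock': 0.1, 'qpos': array([-1.44398822e+00,  2.76522316e-01,  1.50600344e+00,  1.04579633e-05,
        1.36069283e+00, -1.21012342e-01]), 'qd': array([-0.0016085 , -0.00269917, -0.00406495, -0.00220438,  0.00011328,
        0.00044837]), 'effort': array([ 1.32108758e-03, -4.17698944e+01, -2.46405244e+01, -1.99193883e-04,
        5.85533693e-03,  1.51522084e-05]), 'position': array([ 0.14097476, -0.55696935,  0.23053282]), 'ee_rot': array([-8.12976787e-04,  9.92332753e-01,  1.23592261e-01,  2.75720778e-06]), 'contact_force': array([-0.02030284,  0.76518693,  0.59146307]), 'moment': array([ 0.02048202,  0.04735574, -0.02124997]), 'gripper_force': 0.0, 'width': 0.08532554392122454} 0.0187
```

View pics/scene0.png

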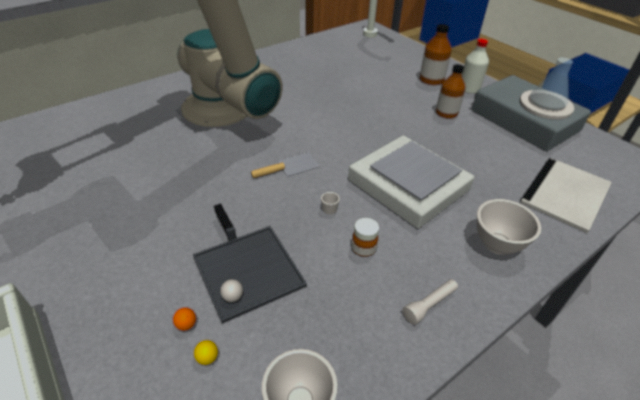

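View pics/side0.png

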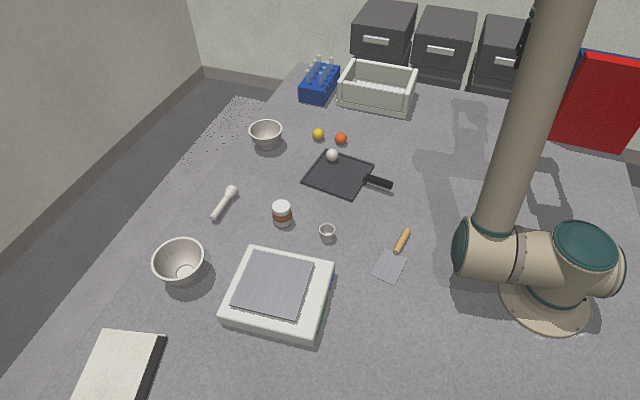

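The scene view shows the tray at about (250,272) with its handle at (225,220) and the white ball at (231,291). The crucible is at (330,203), the jar at (366,237) and the balance pan at (416,168). The side view agrees: tray at (340,175), handle at (378,182), pan at (273,285).

```bash
cat > meas.py <<'E'
from h import *
seeds={'scene':dict(tray=(262,262),ball=(231,291),pan=(416,168),jar=(366,237),cru=(330,203)),
'side':dict(tray=(345,182),ball=(332,156),pan=(273,285),jar=(282,212),cru=(327,232))}
def rect(P):
    c,s,a=cv2.minAreaRect(P[:,:2].astype(np.float32)); return np.round(c,4),np.round(s,4),round(a,2)
if __name__=='__main__':
  for n in seeds:
    im=grab(n); X=cloud(im); px=im['pixels']; hsv=cv2.cvtColor(px,cv2.COLOR_BGR2HSV)
    print(n,{k:X[v[1],v[0]].round(3).tolist() for k,v in seeds[n].items()})
    ok=im['depth']>0
    xy=lambda c,r: ok&(np.hypot(X[...,0]-c[0],X[...,1]-c[1])<r)
    u,v=seeds[n]['tray']; c=X[v,u]; print('bgr tray',px[v,u],'bench',px[v+60 if n=='scene' else v-40,u-90])
    dark=xy(c,.25)&(px.max(2)<75)&(X[...,2]>-.01)&(X[...,2]<.06)
    nl,lab,st,ce=cv2.connectedComponentsWithStats(dark.astype(np.uint8))
    L=1+np.argmax(st[1:,4]); m=(lab==L).astype(np.uint8)
    m=cv2.morphologyEx(m,cv2.MORPH_CLOSE,np.ones((25,25)))
    t=cv2.morphologyEx(m,cv2.MORPH_OPEN,np.ones((19,19)))
    vv,uu=np.nonzero(t); P=plane(im,np.c_[uu,vv],.009); print('tray rect',rect(P))
    hm=dark&(X[...,2]>.027)&(X[...,2]<.05)
    P=X[hm]; print('handle pts',len(P),rect(P) if len(P)>5 else '',P[:,2].max() if len(P) else '')
    u,v=seeds[n]['pan']; c=X[v,u]; pm=xy(c,.13)&(abs(X[...,2]-.065)<.006)
    print('pan rect',rect(X[pm]),np.median(X[pm][:,2]))
    hm=xy(c,.2)&(abs(X[...,2]-.05)<.006); print('housing',rect(X[hm]))
    u,v=seeds[n]['ball']; c=X[v,u]
    bm=xy(c,.035)&(hsv[...,1]<60)&(px.max(2)>110)&(X[...,2]>.012)
    vv,uu=np.nonzero(bm); (cu,cv_),r=cv2.minEnclosingCircle(np.c_[uu,vv].astype(np.float32)); print('ball',(cu,cv_,r),plane(im,[(cu,cv_)],.025).round(4))
    for k,z in (('jar',.065),('cru',.035)):
        u,v=seeds[n][k]; c=X[v,u]; P=X[xy(c,.06)&(X[...,2]>z-.008)&(X[...,2]<z+.008)]
        print(k,rect(P))
E
python3 meas.py
```

```text
scene {'tray': [0.587, -0.2, 0.002], 'ball': [0.636, -0.291, 0.036], 'pan': [0.603, 0.205, 0.063], 'jar': [0.692, -0.024, 0.057], 'cru': [0.531, 0.015, 0.001]}
bgr tray [70 66 63] bench [ 98 108 132]
tray rect (array([ 0.5752, -0.2319]), array([0.1673, 0.2094]), 82.2)
handle pts 283 (array([ 0.4657, -0.217 ]), array([0.017 , 0.0871]), 82.77) 0.04246818813423847
pan rect (array([0.6002, 0.2079]), array([0.1527, 0.1544]), 5.5) 0.0634011911185075
housing (array([0.6401, 0.2104]), array([0.3204, 0.2026]), 5.46)
ball (231.0660400390625, 289.6949768066406, 10.594826698303223) [[ 0.6262 -0.2867  0.025 ]]
jar (array([ 0.6752, -0.0084]), array([0.0459, 0.047 ]), 48.24)
cru (array([0.5441, 0.0034]), array([0.0404, 0.0399]), 67.36)
side {'tray': [0.558, -0.208, 0.002], 'ball': [0.62, -0.271, 0.035], 'pan': [0.595, 0.215, 0.068], 'jar': [0.662, 0.011, 0.064], 'cru': [0.546, -0.009, 0.006]}
bgr tray [88 87 86] bench [ 99 103 108]Traceback (most recent call last):
  File "meas.py", line 18, in <module>
    vv,uu=np.nonzero(t); P=plane(im,np.c_[uu,vv],.009); print('tray rect',rect(P))
             
[... 163 characters left out ...]
", line 7, in ray
    p=cv2.undistortPoints(np.array(uv,float).reshape(-1,1,2),K,np.array(im['D'],float)).reshape(-1,2)
      ~~~~~~~~~~~~~~~~~~~^^^^^^^^^^^^^^^^^^^^^^^^^^^^^^^^^^^^^^^^^^^^^^^^^^^^^^^^^^^^^^
cv2.error: OpenCV(4.12.0) /io/opencv/modules/calib3d/src/undistort.dispatch.cpp:347: error: (-215:Assertion failed) CV_IS_MAT(_src) && CV_IS_MAT(_dst) && (_src->rows == 1 || _src->cols == 1) && (_dst->rows == 1 || _dst->cols == 1) && _src->cols + _src->rows - 1 == _dst->rows + _dst->cols - 1 && (CV_MAT_TYPE(_src->type) == CV_32FC2 || CV_MAT_TYPE(_src->type) == CV_64FC2) && (CV_MAT_TYPE(_dst->type) == CV_32FC2 || CV_MAT_TYPE(_dst->type) == CV_64FC2) in function 'cvUndistortPointsInternal'
```

```bash
python3 -m pendant '[{"jaw":1,"tx":8,"ty":8,"tz":-2,"az":-5},{"jaw":1,"tx":20,"ty":20,"tz":-6,"az":-12},{"jaw":1,"tx":32.3,"ty":34,"tz":-11,"az":-21.4},{"jaw":1,"tx":32.3,"ty":34,"tz":-11,"az":-21.4},{"jaw":1,"tx":32.3,"ty":34,"tz":-11,"az":-21.4},{"jaw":1,"tx":32.3,"ty":34,"tz":-11,"az":-21.4},{"jaw":1,"tx":32.3,"ty":34,"tz":-11,"az":-21.4},{"jaw":1,"tx":32.3,"ty":34,"tz":-11,"az":-21.4},{"jaw":1,"tx":32.3,"ty":34,"tz":-11,"az":-21.4},{"jaw":1,"tx":32.3,"ty":34,"tz":-11,"az":-21.4}]' 100
python3 - <<'E'
from h import *
im=grab('wrist'); cv2.imwrite('pics/w1.png',im['pixels'])
s=manip.get_state(); print(s['clock'],s['position'],s['ee_rot'])
X=cloud(im); m=(im['depth']>0)&(im['pixels'].max(2)<75)&(X[...,2]>.027)&(X[...,2]<.05)&(np.hypot(X[...,0]-.465,X[...,1]+.217)<.08)
r=cv2.minAreaRect(X[m][:,:2].astype(np.float32)); print(m.sum(),r)
E
```

```text
0.25 [ 0.14097931 -0.55724432  0.23089123] [-4.11341777e-04  9.92335166e-01  1.23574874e-01 -2.36957005e-06]
0 ((0.0, 0.0), (0.0, 0.0), 0.0)invalid input at $[0]: expected keys jaw, tx, ty, tz, ax, ay, az
```

View pics/w1.png

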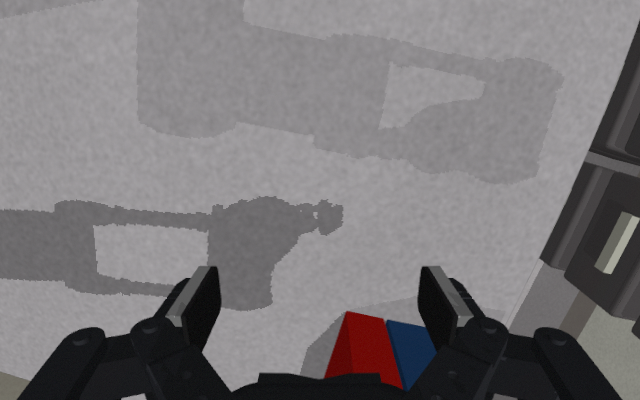

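The call was refused because every row needs all seven keys, so the arm hasn't moved. The wrist picture shows only bare bench and the open fingers, at (200,320) and (440,320).

```bash
python3 -m pendant '[{"jaw":1,"tx":8,"ty":8,"tz":-2,"ax":0,"ay":0,"az":-5},{"jaw":1,"tx":20,"ty":20,"tz":-6,"ax":0,"ay":0,"az":-12},{"jaw":1,"tx":32.3,"ty":34,"tz":-11,"ax":0,"ay":0,"az":-21.4},{"jaw":1,"tx":32.3,"ty":34,"tz":-11,"ax":0,"ay":0,"az":-21.4},{"jaw":1,"tx":32.3,"ty":34,"tz":-11,"ax":0,"ay":0,"az":-21.4},{"jaw":1,"tx":32.3,"ty":34,"tz":-11,"ax":0,"ay":0,"az":-21.4},{"jaw":1,"tx":32.3,"ty":34,"tz":-11,"ax":0,"ay":0,"az":-21.4},{"jaw":1,"tx":32.3,"ty":34,"tz":-11,"ax":0,"ay":0,"az":-21.4},{"jaw":1,"tx":32.3,"ty":34,"tz":-11,"ax":0,"ay":0,"az":-21.4},{"jaw":1,"tx":32.3,"ty":34,"tz":-11,"ax":0,"ay":0,"az":-21.4}]' 100
python3 - <<'E'
from h import *
im=grab('wrist'); cv2.imwrite('pics/w2.png',im['pixels'])
s=manip.get_state(); print(s['clock'],s['position'],s['ee_rot'])
X=cloud(im); m=(im['depth']>0)&(im['pixels'].max(2)<75)&(X[...,2]>.027)&(X[...,2]<.05)&(np.hypot(X[...,0]-.465,X[...,1]+.217)<.08)
r=cv2.minAreaRect(X[m][:,:2].astype(np.float32)); print(m.sum(),r)
E
```

```text
clock: 1.5
position: [0.4638, -0.2177, 0.1213]
ee_rot: [0.0, 0.998, -0.062, -0.0]
contact_force: [-0.5, -0.1, 0.3]
width: 0.0856
gripper_force: 0.0
1.55 [ 0.46367475 -0.21815779  0.12152993] [ 3.49826694e-04  9.98014135e-01 -6.29893792e-02 -4.89374433e-05]
2804 ((0.46235692501068115, -0.21497966349124908), (0.01756255142390728, 0.08736193925142288), 82.24153900146484)
```

View pics/w2.png

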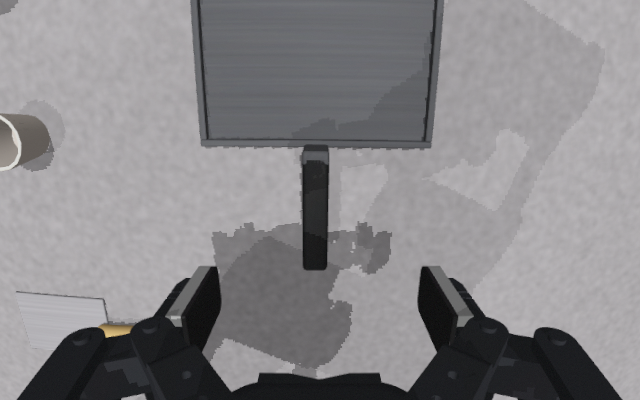

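The wrist picture shows the handle from (315,150) to (315,268), midway between the fingers and parallel to the approach. I'll go down and grip.

```bash
python3 -m pendant '[{"jaw":1,"tx":0,"ty":0.15,"tz":-4,"ax":0,"ay":0,"az":0},{"jaw":1,"tx":0,"ty":0.15,"tz":-8,"ax":0,"ay":0,"az":0},{"jaw":1,"tx":0,"ty":0.15,"tz":-10,"ax":0,"ay":0,"az":0},{"jaw":1,"tx":0,"ty":0.15,"tz":-11,"ax":0,"ay":0,"az":0},{"jaw":1,"tx":0,"ty":0.15,"tz":-11,"ax":0,"ay":0,"az":0},{"jaw":0,"tx":0,"ty":0.15,"tz":-11,"ax":0,"ay":0,"az":0},{"jaw":-0.3,"tx":0,"ty":0.15,"tz":-11,"ax":0,"ay":0,"az":0},{"jaw":-0.5,"tx":0,"ty":0.15,"tz":-11,"ax":0,"ay":0,"az":0},{"jaw":-0.7,"tx":0,"ty":0.15,"tz":-11,"ax":0,"ay":0,"az":0},{"jaw":-1,"tx":0,"ty":0.15,"tz":-11,"ax":0,"ay":0,"az":0}]' 100
python3 -m pendant '[{"jaw":-1,"tx":0,"ty":0,"tz":0,"ax":0,"ay":0,"az":0},{"jaw":-1,"tx":0,"ty":0,"tz":0,"ax":0,"ay":0,"az":0},{"jaw":-1,"tx":0,"ty":0,"tz":0,"ax":0,"ay":0,"az":0},{"jaw":-1,"tx":0,"ty":0,"tz":0,"ax":0,"ay":0,"az":0}]'
```

```text
clock: 2.8
position: [0.4642, -0.2159, 0.012]
ee_rot: [0.0, 0.998, -0.063, 0.0]
contact_force: [-0.6, 0.2, 5.7]
width: 0.0166
gripper_force: 98.3
clock: 3.3
position: [0.4642, -0.216, 0.012]
ee_rot: [0.0, 0.998, -0.063, 0.0]
contact_force: [-1.4, 1.6, 5.0]
width: 0.0163
gripper_force: 98.3
```

```bash
cat > ball.py <<'E'
from h import *
from scipy.spatial.transform import Rotation as R
def tray():
    s=manip.get_state(); w,x,y,z=s['ee_rot']; T=R.from_quat([x,y,z,w]).as_matrix()
    Rt=T@np.diag([1,-1,-1]); return s['clock'],Rt,s['position']+T@[.1285,0,.012],s
def look(n,save=None):
    t,Rt,o,s=tray(); im=grab(n); px=im['pixels']
    if save: cv2.imwrite(save,px)
    X=cloud(im); L=(X-o)@Rt; hsv=cv2.cvtColor(px,cv2.COLOR_BGR2HSV)
    ok=im['depth']>0
    m=ok&(abs(L[...,0])<.1)&(abs(L[...,1])<.1)&(L[...,2]>.014)&(L[...,2]<.06)&(hsv[...,1]<70)&(px.max(2)>110)
    nl,lab,st,ce=cv2.connectedComponentsWithStats(m.astype(np.uint8)); b=None;r=0
    if nl>1:
        k=1+np.argmax(st[1:,4]); vv,uu=np.nonzero(lab==k); (u,v),r=cv2.minEnclosingCircle(np.c_[uu,vv].astype(np.float32))
        oc,d=ray(im,[(u,v)]); o2=Rt.T@(oc-o); d2=Rt.T@d[0]; b=(o2+d2*((.025-o2[2])/d2[2]))[:2]
    f=ok&(abs(L[...,0])<.07)&(abs(L[...,1])<.07)&(abs(L[...,2]-.005)<.012)&(px.max(2)<105)
    if b is not None: f&=np.hypot(L[...,0]-b[0],L[...,1]-b[1])>.03
    P=L[f]; c=np.linalg.lstsq(np.c_[P[:,:2],np.ones(len(P))],P[:,2],rcond=None)[0] if len(P)>50 else np.zeros(3)
    print(n,'t%.3f'%t,'ball mm',None if b is None else (b*1e3).round(1),'r%.1f'%r,'floor slope mrad x,y',(c[:2]*1e3).round(1),'h mm %.1f'%(c[2]*1e3),len(P))
    return t,b
if __name__=='__main__':
    import sys,json
    for a in sys.argv[1:]: look(a)
    t,Rt,o,s=tray(); print('centre',o.round(4),'normal mrad',(Rt[:2,2]*1e3).round(1),'yaw',np.degrees(np.arctan2(Rt[1,0],Rt[0,0])).round(2),'F',s['contact_force'].round(1),'M',s['moment'].round(2))
E
python3 ball.py scene side; python3 meas.py 2>/dev/null | grep -E 'pan|jar|cru'
```

```text
scene t3.300 ball mm [ 40.4 -50.2] r10.8 floor slope mrad x,y [-0.   0.1] h mm 3.5 3484
side t3.350 ball mm [ 42.7 -52.3] r5.9 floor slope mrad x,y [-0.1 -0.3] h mm 5.3 1304
centre [ 0.5917 -0.2321  0.    ] normal mrad [-0.5  0.3] yaw -7.2 F [-0.6  0.7  6.6] M [ 0.11  0.13 -0.07]
scene {'tray': [0.588, -0.2, 0.003], 'ball': [0.638, -0.291, 0.039], 'pan': [0.603, 0.205, 0.063], 'jar': [0.693, -0.024, 0.058], 'cru': [0.533, 0.013, 0.004]}
pan rect (array([0.6001, 0.2087]), array([0.1526, 0.1563]), 5.2) 0.06339152744272836
jar (array([ 0.6763, -0.0093]), array([0.0457, 0.0489]), 50.99)
cru (array([0.5441, 0.003 ]), array([0.0405, 0.0405]), 60.47)
side {'tray': [0.557, -0.205, 0.005], 'ball': [0.619, -0.269, 0.037], 'pan': [0.596, 0.214, 0.066], 'jar': [0.662, 0.011, 0.065], 'cru': [0.546, -0.009, 0.007]}
```

```bash
python3 -m pendant '[{"jaw":-1,"tx":0,"ty":0,"tz":0.2,"ax":0,"ay":0,"az":0},{"jaw":-1,"tx":0,"ty":0,"tz":0.6,"ax":0,"ay":0,"az":0},{"jaw":-1,"tx":0,"ty":0,"tz":1.2,"ax":0,"ay":0,"az":0},{"jaw":-1,"tx":0,"ty":0,"tz":2,"ax":0.5,"ay":0.4,"az":0},{"jaw":-1,"tx":0,"ty":0,"tz":3,"ax":1,"ay":0.8,"az":0},{"jaw":-1,"tx":0,"ty":0,"tz":4,"ax":1.5,"ay":1.2,"az":0},{"jaw":-1,"tx":0,"ty":0,"tz":5,"ax":2,"ay":1.6,"az":0},{"jaw":-1,"tx":0,"ty":0,"tz":6,"ax":2.5,"ay":2,"az":0},{"jaw":-1,"tx":0,"ty":0,"tz":7,"ax":3,"ay":2,"az":0},{"jaw":-1,"tx":0,"ty":0,"tz":8,"ax":3,"ay":2,"az":0}]'; python3 ball.py scene side
```

```text
clock: 4.75
position: [0.4639, -0.2161, 0.0919]
ee_rot: [-0.025, 0.998, -0.063, -0.019]
contact_force: [-0.2, -0.3, -6.1]
width: 0.0165
gripper_force: 97.6
scene t4.750 ball mm [ 64.6 -67.9] r12.1 floor slope mrad x,y [-14.4   0.8] h mm 1.9 4375
side t4.800 ball mm [ 62.8 -66.9] r6.3 floor slope mrad x,y [-10.2  -1. ] h mm 4.3 1361
centre [ 0.5918 -0.2319  0.0756] normal mrad [ 32.7 -50.8] yaw -7.15 F [ 0.   0.8 -5.7] M [ 0.07  0.58 -0.04]
```

The ball rests in the front-right rim corner and the tray sags about 12 mrad in the grip. I'll raise the grip force and carry it over smoothly.

```bash
python3 -m pendant '[{"jaw":-1,"tx":0,"ty":0.02,"tz":0.5,"ax":0,"ay":0,"az":0},{"jaw":-1,"tx":0,"ty":0.17,"tz":1,"ax":0,"ay":0,"az":0.1},{"jaw":-1,"tx":0,"ty":0.53,"tz":1.5,"ax":0,"ay":0,"az":0.2},{"jaw":-1,"tx":0,"ty":1.2,"tz":2,"ax":0,"ay":0,"az":0.4},{"jaw":-1,"tx":0,"ty":2.15,"tz":2.4,"ax":0,"ay":0,"az":0.7},{"jaw":-1,"tx":0.1,"ty":3.5,"tz":2.7,"ax":0,"ay":0,"az":1.1},{"jaw":-1,"tx":0.1,"ty":5.1,"tz":2.9,"ax":0,"ay":0,"az":1.6},{"jaw":-1,"tx":0.15,"ty":7.1,"tz":3,"ax":0,"ay":0,"az":2.2},{"jaw":-1,"tx":0.2,"ty":9.4,"tz":3,"ax":0,"ay":0,"az":2.9},{"jaw":-1,"tx":0.25,"ty":12,"tz":3,"ax":0,"ay":0,"az":3.6}]' 120
python3 -m pendant '[{"jaw":-1,"tx":0.05,"ty":2.7,"tz":0,"ax":0,"ay":0,"az":0.8},{"jaw":-1,"tx":0.1,"ty":5.6,"tz":0,"ax":0,"ay":0,"az":1.7},{"jaw":-1,"tx":0.15,"ty":8.6,"tz":0,"ax":0,"ay":0,"az":2.6},{"jaw":-1,"tx":0.2,"ty":11.6,"tz":0,"ax":0,"ay":0,"az":3.5},{"jaw":-1,"tx":0.25,"ty":14.5,"tz":0,"ax":0,"ay":0,"az":4.4},{"jaw":-1,"tx":0.3,"ty":17.2,"tz":0,"ax":0,"ay":0,"az":5.2},{"jaw":-1,"tx":0.35,"ty":19.8,"tz":0,"ax":0,"ay":0,"az":6},{"jaw":-1,"tx":0.4,"ty":22.1,"tz":0,"ax":0,"ay":0,"az":6.7},{"jaw":-1,"tx":0.45,"ty":24.1,"tz":0,"ax":0,"ay":0,"az":7.3},{"jaw":-1,"tx":0.5,"ty":25.7,"tz":0,"ax":0,"ay":0,"az":7.8}]'
python3 -m pendant '[{"jaw":-1,"tx":0.05,"ty":1.35,"tz":0,"ax":0,"ay":0,"az":0.4},{"jaw":-1,"tx":0.05,"ty":2.3,"tz":0,"ax":0,"ay":0,"az":0.7},{"jaw":-1,"tx":0.05,"ty":2.97,"tz":0,"ax":0,"ay":0,"az":0.85},{"jaw":-1,"tx":0.05,"ty":3.33,"tz":0,"ax":0,"ay":0,"az":0.95},{"jaw":-1,"tx":0.05,"ty":3.48,"tz":0,"ax":0,"ay":0,"az":1},{"jaw":-1,"tx":0.05,"ty":3.5,"tz":0,"ax":0,"ay":0,"az":1},{"jaw":-1,"tx":0.05,"ty":3.5,"tz":0,"ax":0,"ay":0,"az":1},{"jaw":-1,"tx":0.05,"ty":3.5,"tz":0,"ax":0,"ay":0,"az":1}]'; python3 ball.py scene side
python3 - <<'E'
from ball import *
for n in('scene','side'):
    im=grab(n);cv2.imwrite(f'pics/{n}5.png',im['pixels'])
E
```

```text
clock: 6.1
position: [0.4663, -0.0941, 0.1213]
ee_rot: [-0.025, 0.999, -0.031, -0.02]
contact_force: [1.3, 0.3, -6.8]
width: 0.0158
gripper_force: 127.8
clock: 7.35
position: [0.4706, 0.1628, 0.1212]
ee_rot: [-0.023, 0.999, 0.037, -0.022]
contact_force: [-0.1, -0.7, -5.3]
width: 0.0161
gripper_force: 125.4
clock: 8.35
position: [0.4721, 0.1958, 0.1213]
ee_rot: [-0.023, 0.998, 0.045, -0.022]
contact_force: [0.3, 0.3, -4.5]
width: 0.0158
gripper_force: 125.4
scene t8.350 ball mm [ 64.5 -67.8] r9.0 floor slope mrad x,y [-14.6   0.5] h mm 1.7 2295
side t8.400 ball mm [ 63.2 -66.2] r8.7 floor slope mrad x,y [-12.9   4.2] h mm 4.5 3346
centre [0.5993 0.2081 0.1041] normal mrad [ 45.3 -43.5] yaw 5.24 F [-0.6  0.4 -5. ] M [-0.02  0.58  0.  ]
```

View pics/side5.png

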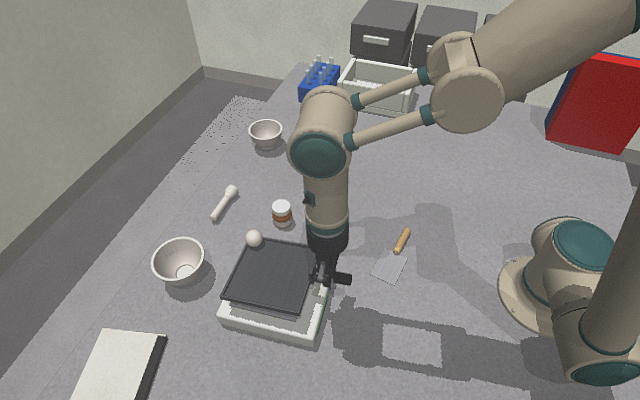

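The side view shows the tray over the pan at (270,275), with the ball in the corner at (254,239) and the jar and crucible where they were. Next I'll nearly level it with the ball still parked, and lower to about 22 mm above the pan.

```bash
python3 -m pendant '[{"jaw":-1,"tx":0,"ty":0,"tz":-0.2,"ax":-0.3,"ay":-0.4,"az":0},{"jaw":-1,"tx":0,"ty":0,"tz":-0.6,"ax":-0.7,"ay":-1,"az":0},{"jaw":-1,"tx":0,"ty":0,"tz":-1.1,"ax":-1.2,"ay":-1.6,"az":0},{"jaw":-1,"tx":0,"ty":0,"tz":-1.6,"ax":-1.6,"ay":-2.2,"az":0},{"jaw":-1,"tx":0,"ty":0,"tz":-2,"ax":-1.9,"ay":-2.6,"az":0},{"jaw":-1,"tx":0,"ty":0,"tz":-2.2,"ax":-2.1,"ay":-2.9,"az":0},{"jaw":-1,"tx":0,"ty":0,"tz":-2.2,"ax":-2.1,"ay":-2.9,"az":0},{"jaw":-1,"tx":0,"ty":0,"tz":-2.2,"ax":-2.1,"ay":-2.9,"az":0}]'; python3 ball.py scene side
cat > plan.py <<'E'
# python3 plan.py n : take n side pictures, estimate tray-frame true normal and ball motion
from ball import *
E
python3 ball.py side scene
```

```text
clock: 9.55
position: [0.4723, 0.196, 0.0995]
ee_rot: [-0.003, 0.999, 0.045, 0.003]
contact_force: [0.9, 0.2, -4.6]
width: 0.0159
gripper_force: 125.4
scene t9.550 ball mm [ 64.4 -67.6] r9.0 floor slope mrad x,y [-14.1   1.3] h mm 1.6 2092
side t9.600 ball mm [ 63.7 -67. ] r8.7 floor slope mrad x,y [-13.2   0.7] h mm 4.4 3410
centre [0.6003 0.2077 0.0883] normal mrad [-5.7 -7. ] yaw 5.2 F [-0.3  0.7 -5.4] M [-0.    0.67  0.04]
side t9.650 ball mm [ 63.5 -66.7] r8.7 floor slope mrad x,y [-12.7   0.8] h mm 4.4 3413
scene t9.700 ball mm [ 64.6 -68.4] r9.0 floor slope mrad x,y [-14.4   1.5] h mm 1.5 2103
centre [0.6002 0.2077 0.0883] normal mrad [-5.6 -7. ] yaw 5.2 F [-0.6  0.4 -4.6] M [0.05 0.63 0.  ]
```

```bash
python3 -m pendant '[{"jaw":-1,"tx":0,"ty":0,"tz":0,"ax":-1.43,"ay":-1.7,"az":0},{"jaw":-1,"tx":0,"ty":0,"tz":0,"ax":-1.43,"ay":-1.7,"az":0},{"jaw":-1,"tx":0,"ty":0,"tz":0,"ax":-1.43,"ay":-1.7,"az":0},{"jaw":-1,"tx":0,"ty":0,"tz":0,"ax":-1.43,"ay":-1.7,"az":0},{"jaw":-1,"tx":0,"ty":0,"tz":0,"ax":-1.43,"ay":-1.7,"az":0}]'; python3 ball.py side side
```

```text
clock: 10.38
position: [0.4722, 0.1959, 0.0993]
ee_rot: [0.01, 0.999, 0.045, 0.017]
contact_force: [-0.4, 1.2, -4.5]
width: 0.0159
gripper_force: 125.6
side t10.375 ball mm [ 33.  -51.2] r8.8 floor slope mrad x,y [-13.4   2.6] h mm 4.4 3235
side t10.425 ball mm [ 30.7 -49.5] r8.8 floor slope mrad x,y [-12.6   1.4] h mm 4.3 3237
centre [0.6005 0.2074 0.0916] normal mrad [-34.9  18. ] yaw 5.23 F [ 0.4 -0.4 -5.5] M [0.02 0.66 0.04]
```

```bash
python3 -m pendant '[{"jaw":-1,"tx":0,"ty":0,"tz":0,"ax":-0.2,"ay":2.28,"az":0},{"jaw":-1,"tx":0,"ty":0,"tz":0,"ax":-0.2,"ay":2.28,"az":0}]' | head -1; python3 ball.py side side
```

```text
clock: 10.72
side t10.725 ball mm [ 22.9 -38.7] r8.8 floor slope mrad x,y [-13.9   0.9] h mm 4.3 3085
side t10.775 ball mm [ 23.8 -37.4] r8.9 floor slope mrad x,y [-12.6   1. ] h mm 4.5 3084
centre [0.5999 0.2075 0.0864] normal mrad [ 4.6 21.6] yaw 5.24 F [ 0.5 -0.5 -5.5] M [-0.01  0.61 -0.03]
```

```bash
python3 -m pendant '[{"jaw":-1,"tx":0,"ty":0,"tz":0,"ax":1.25,"ay":-1.04,"az":0},{"jaw":-1,"tx":0,"ty":0,"tz":0,"ax":1.25,"ay":-1.04,"az":0}]' | head -1; python3 ball.py side scene side scene side
```

```text
clock: 11.08
side t11.075 ball mm [ 27.5 -31. ] r8.9 floor slope mrad x,y [-13.4   2.2] h mm 4.5 3063
scene t11.125 ball mm [ 26.3 -27.8] r8.5 floor slope mrad x,y [-13.1   0.1] h mm 1.7 1856
side t11.175 ball mm [ 27.3 -30.4] r8.9 floor slope mrad x,y [-12.9   1.9] h mm 4.4 3068
scene t11.225 ball mm [ 27.7 -30.4] r8.6 floor slope mrad x,y [-14.1   0.3] h mm 1.6 1828
side t11.275 ball mm [ 27.2 -30.5] r9.1 floor slope mrad x,y [-13.1   2.2] h mm 4.4 3070
centre [0.6002 0.2078 0.0892] normal mrad [-13.6  -0.3] yaw 5.24 F [-0.2  0.6 -3.9] M [-0.    0.61  0.  ]
```

```bash
python3 -m pendant '[{"jaw":-1,"tx":0,"ty":0,"tz":0,"ax":-1.04,"ay":-1.25,"az":0},{"jaw":-1,"tx":0,"ty":0,"tz":0,"ax":-1.04,"ay":-1.25,"az":0},{"jaw":-1,"tx":0,"ty":0,"tz":0,"ax":-1.04,"ay":-1.25,"az":0}]' | head -1; python3 ball.py side;  python3 -m pendant '[{"jaw":-1,"tx":0,"ty":0,"tz":0,"ax":1.04,"ay":1.25,"az":0},{"jaw":-1,"tx":0,"ty":0,"tz":0,"ax":1.04,"ay":1.25,"az":0}]' | head -1; python3 ball.py side scene side
```

```text
clock: 11.7
side t11.700 ball mm [ 24.3 -27.7] r9.1 floor slope mrad x,y [-13.7   1.9] h mm 4.3 3116
centre [0.6003 0.2078 0.0917] normal mrad [-35.2  17.9] yaw 5.28 F [ 0.8  0.6 -5.3] M [ 0.01  0.65 -0.03]
clock: 12.0
side t12.000 ball mm [ 19.9 -23.4] r9.1 floor slope mrad x,y [-12.9   2.5] h mm 4.4 3048
scene t12.050 ball mm [ 18.9 -20.2] r8.6 floor slope mrad x,y [-12.8   1.5] h mm 1.6 1858
side t12.100 ball mm [ 19.9 -23.2] r9.0 floor slope mrad x,y [-12.9   2.3] h mm 4.4 3055
centre [0.6003 0.2075 0.089 ] normal mrad [-13.2  -0.3] yaw 5.21 F [-0.6  0.6 -5.3] M [-0.03  0.62 -0.03]
```

```bash
python3 -m pendant '[{"jaw":-1,"tx":0,"ty":0,"tz":0,"ax":-1.04,"ay":-1.25,"az":0},{"jaw":-1,"tx":0,"ty":0,"tz":0,"ax":-1.04,"ay":-1.25,"az":0},{"jaw":-1,"tx":0,"ty":0,"tz":0,"ax":-1.04,"ay":-1.25,"az":0},{"jaw":-1,"tx":0,"ty":0,"tz":0,"ax":-1.04,"ay":-1.25,"az":0},{"jaw":-1,"tx":0,"ty":0,"tz":0,"ax":-1.04,"ay":-1.25,"az":0},{"jaw":-1,"tx":0,"ty":0,"tz":0,"ax":0,"ay":0,"az":0},{"jaw":-1,"tx":0,"ty":0,"tz":0,"ax":0,"ay":0,"az":0},{"jaw":-1,"tx":0,"ty":0,"tz":0,"ax":0,"ay":0,"az":0}]' | head -1; python3 ball.py side scene side
```

```text
clock: 13.15
side t13.150 ball mm [  7.9 -11. ] r9.4 floor slope mrad x,y [-12.4   1.2] h mm 4.4 3056
scene t13.200 ball mm [ 6.6 -7. ] r8.4 floor slope mrad x,y [-13.8   0.3] h mm 1.7 1860
side t13.250 ball mm [  7.3 -10.5] r9.2 floor slope mrad x,y [-11.8   1.7] h mm 4.5 3044
centre [0.6001 0.2077 0.089 ] normal mrad [-13.2  -0.2] yaw 5.24 F [ 1.1  0.9 -5.1] M [-0.07  0.56 -0.04]
```

```bash
python3 -m pendant '[{"jaw":-1,"tx":0,"ty":0,"tz":0,"ax":-1.04,"ay":-1.25,"az":0},{"jaw":-1,"tx":0,"ty":0,"tz":0,"ax":-1.04,"ay":-1.25,"az":0},{"jaw":-1,"tx":0,"ty":0,"tz":0,"ax":-1.04,"ay":-1.25,"az":0},{"jaw":-1,"tx":0,"ty":0,"tz":0,"ax":0,"ay":0,"az":0},{"jaw":-1,"tx":0,"ty":0,"tz":0,"ax":0,"ay":0,"az":0},{"jaw":-1,"tx":0,"ty":0,"tz":0,"ax":0,"ay":0,"az":0}]' | head -1; python3 ball.py side scene side
python3 - <<'E'
from ball import *
im=grab('scene');cv2.imwrite('pics/s6.png',cv2.resize(im['pixels'][80:280,300:540],None,fx=3,fy=3))
# direct check: tray rim outline (z=.011) in tray frame, via dark mask
from meas import rect
for n in('scene','side'):
    t,Rt,o,s=tray(); im=grab(n);X=cloud(im);L=(X-o)@Rt;px=im['pixels']
    m=(im['depth']>0)&(abs(L[...,0])<.1)&(abs(L[...,1])<.1)&(L[...,2]>-.004)&(L[...,2]<.018)
    print(n,[np.percentile(L[m][:,i],[.2,99.8]).round(4) for i in(0,1)])
    q=(X[...,2]>.045)&(X[...,2]<.07)&(np.hypot(X[...,0]-.6,X[...,1]-.208)<.12)
    print('below',q.sum(),rect(X[q]))
E
```

```text
clock: 14.05
side t14.050 ball mm [ 0.2 -3.6] r9.4 floor slope mrad x,y [-11.9   0.8] h mm 4.4 3042
scene t14.100 ball mm [ 0.2 -2. ] r8.3 floor slope mrad x,y [-12.7   0.7] h mm 1.7 1874
side t14.150 ball mm [ 0.6 -3.9] r9.4 floor slope mrad x,y [-11.7   1.1] h mm 4.5 3045
centre [0.6001 0.2077 0.089 ] normal mrad [-13.2  -0.2] yaw 5.23 F [-0.4 -0.1 -4.3] M [-0.02  0.67  0.08]
scene [array([-0.0914,  0.083 ]), array([-0.088 ,  0.0837])]
below 1970 (array([0.6308, 0.1782]), array([0.2398, 0.1542]), 45.89)
side [array([-0.0926,  0.0814]), array([-0.085 ,  0.0843])]
below 1768 (array([0.5635, 0.25  ]), array([0.2317, 0.1272]), 44.71)
```

View pics/s6.png

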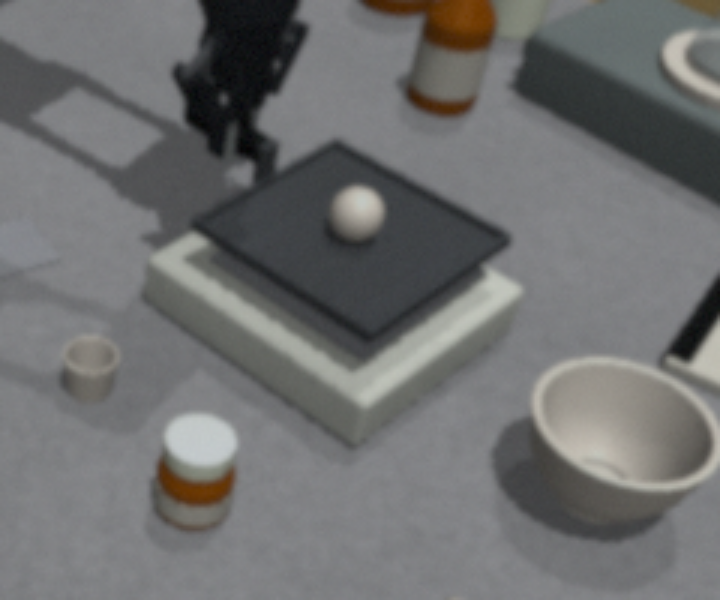

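The picture shows the ball mid-tray at (357,213), over the balance. I'll hold still for more than 3 s.

```bash
Z='stay'; python3 -m pendant '[{"jaw":-1,"tx":0,"ty":0,"tz":0,"ax":0,"ay":0,"az":0},{"jaw":-1,"tx":0,"ty":0,"tz":0,"ax":0,"ay":0,"az":0},{"jaw":-1,"tx":0,"ty":0,"tz":0,"ax":0,"ay":0,"az":0},{"jaw":-1,"tx":0,"ty":0,"tz":0,"ax":0,"ay":0,"az":0},{"jaw":-1,"tx":0,"ty":0,"tz":0,"ax":0,"ay":0,"az":0},{"jaw":-1,"tx":0,"ty":0,"tz":0,"ax":0,"ay":0,"az":0},{"jaw":-1,"tx":0,"ty":0,"tz":0,"ax":0,"ay":0,"az":0},{"jaw":-1,"tx":0,"ty":0,"tz":0,"ax":0,"ay":0,"az":0},{"jaw":-1,"tx":0,"ty":0,"tz":0,"ax":0,"ay":0,"az":0},{"jaw":-1,"tx":0,"ty":0,"tz":0,"ax":0,"ay":0,"az":0}]' |head -1; python3 ball.py side scene
python3 -m pendant '[{"jaw":-1,"tx":0,"ty":0,"tz":0,"ax":0,"ay":0,"az":0},{"jaw":-1,"tx":0,"ty":0,"tz":0,"ax":0,"ay":0,"az":0},{"jaw":-1,"tx":0,"ty":0,"tz":0,"ax":0,"ay":0,"az":0},{"jaw":-1,"tx":0,"ty":0,"tz":0,"ax":0,"ay":0,"az":0},{"jaw":-1,"tx":0,"ty":0,"tz":0,"ax":0,"ay":0,"az":0},{"jaw":-1,"tx":0,"ty":0,"tz":0,"ax":0,"ay":0,"az":0},{"jaw":-1,"tx":0,"ty":0,"tz":0,"ax":0,"ay":0,"az":0},{"jaw":-1,"tx":0,"ty":0,"tz":0,"ax":0,"ay":0,"az":0},{"jaw":-1,"tx":0,"ty":0,"tz":0,"ax":0,"ay":0,"az":0},{"jaw":-1,"tx":0,"ty":0,"tz":0,"ax":0,"ay":0,"az":0}]' |head -1; python3 ball.py side scene
```

```text
clock: 15.6
side t15.600 ball mm [ 0.5 -4.1] r9.4 floor slope mrad x,y [-11.3   0.6] h mm 4.5 3030
scene t15.650 ball mm [ 0.3 -2.3] r8.3 floor slope mrad x,y [-11.9   0.7] h mm 1.7 1871
centre [0.6002 0.2078 0.0891] normal mrad [-13.4  -0.3] yaw 5.24 F [ 0.1 -0.1 -4.9] M [-0.05  0.6  -0.02]
clock: 16.95
side t16.950 ball mm [ 0.5 -4.1] r9.4 floor slope mrad x,y [-11.2   0.1] h mm 4.5 3030
scene t17.000 ball mm [ 0.3 -2.4] r8.3 floor slope mrad x,y [-12.1   0.2] h mm 1.7 1850
centre [0.6001 0.2078 0.089 ] normal mrad [-13.3  -0.3] yaw 5.24 F [-1.3 -0.5 -5.4] M [-0.02  0.62  0.01]
```

```bash
python3 -m pendant '[{"jaw":-1,"tx":0,"ty":0,"tz":0,"ax":0,"ay":0,"az":0},{"jaw":-1,"tx":0,"ty":0,"tz":0,"ax":0,"ay":0,"az":0},{"jaw":-1,"tx":0,"ty":0,"tz":0,"ax":0,"ay":0,"az":0},{"jaw":-1,"tx":0,"ty":0,"tz":0,"ax":0,"ay":0,"az":0},{"jaw":-1,"tx":0,"ty":0,"tz":0,"ax":0,"ay":0,"az":0},{"jaw":-1,"tx":0,"ty":0,"tz":0,"ax":0,"ay":0,"az":0},{"jaw":-1,"tx":0,"ty":0,"tz":0,"ax":0,"ay":0,"az":0},{"jaw":-1,"tx":0,"ty":0,"tz":0,"ax":0,"ay":0,"az":0},{"jaw":-1,"tx":0,"ty":0,"tz":0,"ax":0,"ay":0,"az":0},{"jaw":-1,"tx":0,"ty":0,"tz":0,"ax":0,"ay":0,"az":0}]' |head -1; python3 ball.py side scene
```

```text
clock: 18.3
side t18.300 ball mm [ 0.5 -4.1] r9.4 floor slope mrad x,y [-11.8   0.7] h mm 4.5 3028
scene t18.350 ball mm [ 0.7 -2.8] r8.3 floor slope mrad x,y [-12.1   0. ] h mm 1.7 1866
centre [0.6001 0.2077 0.089 ] normal mrad [-13.3  -0.2] yaw 5.24 F [-0.2  0.8 -4.9] M [-0.05  0.59  0.01]
```

```bash
python3 -m pendant '[{"jaw":-1,"tx":0,"ty":0,"tz":-0.1,"ax":0,"ay":0,"az":0},{"jaw":-1,"tx":0.02,"ty":0,"tz":-0.25,"ax":0,"ay":0,"az":0},{"jaw":-1,"tx":0.05,"ty":0,"tz":-0.45,"ax":0,"ay":0,"az":0},{"jaw":-1,"tx":0.08,"ty":0,"tz":-0.7,"ax":0,"ay":0,"az":0},{"jaw":-1,"tx":0.11,"ty":0,"tz":-0.95,"ax":0,"ay":0,"az":0},{"jaw":-1,"tx":0.14,"ty":0,"tz":-1.2,"ax":0,"ay":0,"az":0},{"jaw":-1,"tx":0.15,"ty":0,"tz":-1.4,"ax":0,"ay":0,"az":0},{"jaw":-1,"tx":0.15,"ty":0,"tz":-1.6,"ax":0,"ay":0,"az":0},{"jaw":-1,"tx":0.15,"ty":0,"tz":-1.75,"ax":0,"ay":0,"az":0},{"jaw":-1,"tx":0.15,"ty":0,"tz":-1.8,"ax":0,"ay":0,"az":0}]' |head -5; python3 ball.py side scene
python3 -m pendant '[{"jaw":-1,"tx":0,"ty":0,"tz":-0.05,"ax":0,"ay":0,"az":0},{"jaw":-1,"tx":0,"ty":0,"tz":-0.1,"ax":0,"ay":0,"az":0},{"jaw":-1,"tx":0,"ty":0,"tz":-0.15,"ax":0,"ay":0,"az":0},{"jaw":-1,"tx":0,"ty":0,"tz":-0.2,"ax":0,"ay":0,"az":0},{"jaw":-1,"tx":0,"ty":0,"tz":-0.2,"ax":0,"ay":0,"az":0}]' |head -5; python3 ball.py side scene
```

```text
clock: 19.65
position: [0.4735, 0.196, 0.0812]
ee_rot: [0.0, 0.999, 0.046, 0.007]
contact_force: [-0.3, 0.9, -5.6]
width: 0.016
side t19.650 ball mm [ 1.1 -4. ] r9.2 floor slope mrad x,y [-12.9  -3.6] h mm 4.5 2978
scene t19.700 ball mm [ 0.5 -1.2] r8.2 floor slope mrad x,y [-12.4   0.1] h mm 1.7 1872
centre [0.6016 0.2078 0.071 ] normal mrad [-13.2  -0.2] yaw 5.24 F [-0.3  0.  -5.6] M [-0.03  0.58 -0.02]
clock: 20.38
position: [0.4735, 0.196, 0.0793]
ee_rot: [0.0, 0.999, 0.046, 0.007]
contact_force: [0.6, 0.2, -5.2]
width: 0.0159
side t20.375 ball mm [ 0.9 -4.3] r9.2 floor slope mrad x,y [-11.7  -3.9] h mm 4.6 2974
scene t20.425 ball mm [ 0.7 -2.8] r8.2 floor slope mrad x,y [-13.9   0.9] h mm 1.7 1858
centre [0.6017 0.2078 0.069 ] normal mrad [-13.3  -0.3] yaw 5.24 F [ 0.6  0.5 -5.1] M [-0.01  0.61  0.04]
```

```bash
python3 -m pendant '[{"jaw":-1,"tx":0,"ty":0,"tz":-0.04,"ax":0,"ay":0,"az":0},{"jaw":-1,"tx":0,"ty":0,"tz":-0.08,"ax":0,"ay":0,"az":0},{"jaw":-1,"tx":0,"ty":0,"tz":-0.12,"ax":0,"ay":0,"az":0},{"jaw":-1,"tx":0,"ty":0,"tz":-0.16,"ax":0,"ay":0,"az":0},{"jaw":-1,"tx":0,"ty":0,"tz":-0.2,"ax":0,"ay":0,"az":0},{"jaw":-1,"tx":0,"ty":0,"tz":-0.2,"ax":0,"ay":0,"az":0}]' |head -5; python3 ball.py side scene
```

```text
clock: 21.22
position: [0.4735, 0.196, 0.0773]
ee_rot: [0.0, 0.999, 0.046, 0.007]
contact_force: [0.2, 0.2, -5.6]
width: 0.0157
side t21.225 ball mm [ 1.  -3.9] r9.1 floor slope mrad x,y [-11.9  -4.1] h mm 4.6 2959
scene t21.275 ball mm [ 0.7 -1.8] r8.3 floor slope mrad x,y [-12.    1.1] h mm 1.7 1848
centre [0.6016 0.2078 0.067 ] normal mrad [-13.3  -0.3] yaw 5.24 F [-0.9  0.9 -5.3] M [-0.09  0.66 -0.02]
```

```bash
python3 -m pendant '[{"jaw":-1,"tx":0,"ty":0,"tz":-0.03,"ax":0,"ay":0,"az":0},{"jaw":-1,"tx":0,"ty":0,"tz":-0.06,"ax":0,"ay":0,"az":0},{"jaw":-1,"tx":0,"ty":0,"tz":-0.09,"ax":0,"ay":0,"az":0},{"jaw":-1,"tx":0,"ty":0,"tz":-0.09,"ax":0,"ay":0,"az":0}]' |sed -n '2p;4p'; python3 ball.py scene;python3 -m pendant '[{"jaw":-1,"tx":0,"ty":0,"tz":-0.03,"ax":0,"ay":0,"az":0},{"jaw":-1,"tx":0,"ty":0,"tz":-0.06,"ax":0,"ay":0,"az":0},{"jaw":-1,"tx":0,"ty":0,"tz":-0.06,"ax":0,"ay":0,"az":0}]' |sed -n '2p;4p'; python3 ball.py scene
```

```text
position: [0.4735, 0.196, 0.0768]
contact_force: [-2.8, -0.4, 0.8]
scene t21.825 ball mm [-0.2 -0.5] r8.3 floor slope mrad x,y [-8.   0.8] h mm 2.3 1867
centre [0.6016 0.2077 0.0665] normal mrad [-13.4  -0.3] yaw 5.24 F [-2.3 -0.5  1. ] M [-0.06  0.76 -0.03]
position: [0.4734, 0.196, 0.0766]
contact_force: [-4.3, -1.3, 5.7]
scene t22.250 ball mm [-1.1  0.5] r8.2 floor slope mrad x,y [-4.2  0.8] h mm 2.8 1853
centre [0.6014 0.2078 0.0662] normal mrad [-13.4  -0.2] yaw 5.24 F [-4.1 -1.5  5. ] M [-0.15  0.82 -0.02]
```

```bash
python3 -m pendant '[{"jaw":-1,"tx":0,"ty":0,"tz":0.04,"ax":0,"ay":0.25,"az":0},{"jaw":-1,"tx":0,"ty":0,"tz":0.08,"ax":0,"ay":0.5,"az":0},{"jaw":-1,"tx":0,"ty":0,"tz":0.08,"ax":0,"ay":0.5,"az":0}]' |sed -n '2p;4p'; python3 ball.py scene side
```

```text
position: [0.4734, 0.196, 0.077]
contact_force: [-4.6, -0.8, 6.0]
scene t22.675 ball mm [-0.7 -0.2] r8.4 floor slope mrad x,y [-3.3 -0.4] h mm 3.0 1856
side t22.725 ball mm [ 0.8 -4.4] r9.3 floor slope mrad x,y [-3.  -3.6] h mm 5.8 2963
centre [0.6014 0.2078 0.0655] normal mrad [-4.3 -0.2] yaw 5.24 F [-5.1 -0.3  6.6] M [-0.26  0.82  0.02]
```

```bash
python3 -m pendant '[{"jaw":-1,"tx":0,"ty":0,"tz":0.03,"ax":0,"ay":0.1,"az":0},{"jaw":-1,"tx":0,"ty":0,"tz":0.06,"ax":0,"ay":0.15,"az":0},{"jaw":-1,"tx":0,"ty":0,"tz":0.06,"ax":0,"ay":0.15,"az":0}]' |sed -n '2p;4p'; python3 ball.py scene side
```

```text
position: [0.4734, 0.196, 0.0771]
contact_force: [-4.4, -1.2, 3.0]
scene t23.150 ball mm [ 0.3 -1.3] r8.2 floor slope mrad x,y [-1.2  0. ] h mm 3.1 1866
side t23.200 ball mm [ 1.5 -4.6] r9.1 floor slope mrad x,y [-0.8 -4.1] h mm 6.0 2950
centre [0.6014 0.2078 0.0653] normal mrad [-1.6 -0.2] yaw 5.24 F [-4.3 -0.4  2.1] M [-0.17  0.69 -0.  ]
```

```bash
python3 -m pendant '[{"jaw":-1,"tx":0,"ty":0,"tz":0,"ax":0,"ay":0,"az":0},{"jaw":-1,"tx":0,"ty":0,"tz":0,"ax":0,"ay":0,"az":0},{"jaw":-1,"tx":0,"ty":0,"tz":0,"ax":0,"ay":0,"az":0}]' 20 |sed -n '2p;4,6p'; python3 ball.py scene side;  python3 -m pendant '[{"jaw":-0.58,"tx":0,"ty":0,"tz":0,"ax":0,"ay":0,"az":0},{"jaw":-0.5,"tx":0,"ty":0,"tz":0,"ax":0,"ay":0,"az":0},{"jaw":-0.4,"tx":0,"ty":0,"tz":0,"ax":0,"ay":0,"az":0}]' |sed -n '2p;4,6p'; python3 ball.py scene side
```

```text
position: [0.4734, 0.196, 0.0771]
contact_force: [-3.6, -0.0, 0.6]
width: 0.016
gripper_force: 126.5
scene t23.625 ball mm [-0.6  0.2] r8.3 floor slope mrad x,y [-1.5  0.2] h mm 3.2 1872
side t23.675 ball mm [ 1.5 -5.1] r9.2 floor slope mrad x,y [-0.1 -4.1] h mm 6.0 2961
centre [0.6014 0.2077 0.0653] normal mrad [-1.7 -0.3] yaw 5.24 F [-2.9 -0.7  0.6] M [-0.12  0.63  0.01]
position: [0.475, 0.1963, 0.0777]
contact_force: [-0.5, -0.3, 0.4]
width: 0.0256
gripper_force: 0.0
scene t24.100 ball mm [-0.6 -2.2] r8.1 floor slope mrad x,y [-4.4 -0.9] h mm 2.1 1876
side t24.150 ball mm [ 1.  -4.4] r9.2 floor slope mrad x,y [-4.2 -4.8] h mm 5.1 2947
centre [0.6025 0.208  0.0661] normal mrad [-3.8 -0.7] yaw 5.24 F [ 0.6 -0.6 -0.2] M [0. 0. 0.]
```

```bash
python3 -m pendant '[{"jaw":-0.1,"tx":0,"ty":0,"tz":0,"ax":0,"ay":0,"az":0},{"jaw":0.1,"tx":0,"ty":0,"tz":0,"ax":0,"ay":0,"az":0},{"jaw":0.1,"tx":0,"ty":0,"tz":0.5,"ax":0,"ay":0,"az":0},{"jaw":0.1,"tx":0,"ty":0,"tz":1.5,"ax":0,"ay":0,"az":0},{"jaw":0.1,"tx":0,"ty":0,"tz":3,"ax":0,"ay":0,"az":0},{"jaw":0.1,"tx":0,"ty":0,"tz":6,"ax":0,"ay":0,"az":0},{"jaw":0.1,"tx":-2,"ty":0,"tz":9,"ax":0,"ay":0,"az":0},{"jaw":0.1,"tx":-5,"ty":0,"tz":12,"ax":0,"ay":0,"az":0},{"jaw":0.1,"tx":-6,"ty":0,"tz":13,"ax":0,"ay":0,"az":0},{"jaw":0.1,"tx":-6,"ty":0,"tz":13,"ax":0,"ay":0,"az":0}]' | sed -n '1,4p'
python3 - <<'E'
from h import *
for n in ('scene','side'):
    im=grab(n); X=cloud(im); px=im['pixels']; ok=im['depth']>0
    m=ok&(np.hypot(X[...,0]-.6,X[...,1]-.208)<.15)&(abs(X[...,2]-.072)<.012)&(px.max(2)<105)
    m=cv2.morphologyEx(cv2.morphologyEx(m.astype(np.uint8),cv2.MORPH_CLOSE,np.ones((25,25))),cv2.MORPH_OPEN,np.ones((19,19)))
    vv,uu=np.nonzero(m); P=plane(im,np.c_[uu,vv],.074); print(n,'tray',cv2.minAreaRect(P[:,:2].astype(np.float32)))
    b=ok&(np.hypot(X[...,0]-.6,X[...,1]-.208)<.07)&(X[...,2]>.082)&(px.max(2)>110)
    vv,uu=np.nonzero(b); c,r=cv2.minEnclosingCircle(np.c_[uu,vv].astype(np.float32)); print('ball',plane(im,[c],.09))
    cv2.imwrite(f'pics/{n}9.png',px)
s=cv2.imread('pics/scene9.png')[60:290,290:560]; d=cv2.imread('pics/side9.png')[180:380,180:420]
cv2.imwrite('pics/end.png',np.hstack([cv2.resize(s,(400,340)),cv2.resize(d,(400,340))]))
E
python3 meas.py 2>/dev/null|grep -E 'jar|cru'
```

```text
clock: 25.45
position: [0.4139, 0.1962, 0.2082]
ee_rot: [-0.0, 0.999, 0.046, 0.002]
contact_force: [-0.7, -0.1, -0.1]
scene tray ((0.5965501070022583, 0.20122553408145905), (0.18763890862464905, 0.18027594685554504), 5.043499946594238)
ball [[0.60046557 0.20897992 0.09      ]]
side tray ((0.5951350331306458, 0.2073395848274231), (0.1771875023841858, 0.17352887988090515), 5.042369365692139)
ball [[0.60389136 0.20301311 0.09      ]]
scene {'tray': [0.585, -0.199, -0.001], 'ball': [0.612, -0.283, 0.001], 'pan': [0.608, 0.199, 0.069], 'jar': [0.692, -0.023, 0.056], 'cru': [0.533, 0.014, 0.003]}
```

View pics/end.png

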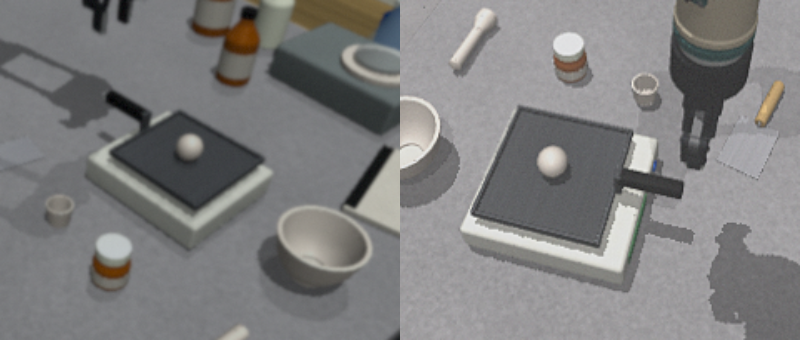

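The final picture shows the tray centred on the balance with the ball near its middle, at (190,147) on the left and (552,161) on the right. The gripper is clear and the jar and crucible haven't moved.

```bash
python3 -c "
from rig import manip
print(manip.sign_off())"
```

```text
the job is handed in; nothing more can be done
None
```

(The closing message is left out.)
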